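Hang the kit basket on the balancer arm

TASK

Pick up the white kit basket by its orange grip and hang its handle bar in the two blue notches of the spring-balanced arm. The arm sinks under the weight by an amount you cannot know beforehand, so lower the basket gently until the arm carries all of its weight, pause there, and only then let go, so that the arm neither drops nor springs up; leave the basket hanging still, and leave the other things on the bench alone.

Things in the scene. Friction and masses are not known exactly. Their poses are not given: they have to be found in the camera images.
- stand: Fixed balancer stand: dark base plate 130 x 130 x 16 mm, aluminium column, grey bracket 60 mm wide reaching 260 mm above the bench. Origin: centre of the underside of the base. The balancer arm turns up and down (only) on a level hinge 225 mm above the origin and points along the stand's own -x axis.
- balancer (a joint): Hinge of the balancer arm (white bar, 300 mm from hinge to notches). 0: unloaded on its upper stop, sloping 0.17 rad up towards the notches; grows (rad) as it sinks, 300 mm of sinking per rad; lower stop 0.5. A spring holds it up: at the notches about 0.9 N before it leaves the stop, then about 60 N per metre of sinking. Lightly damped: it bounces when loaded or freed suddenly.
- notch_seat (a point): Centre of the seated handle bar, midway between the two blue notches on the arm's fork, about 276 mm above the bench unloaded. Prongs 9 mm wide, 57 mm over both; shallow V floor (22 degrees) between steep lips, mouth 34 mm, rims 9 to 12 mm above this point, prong undersides 17 mm below. Axes, unloaded: x level towards the hinge, y along the seated bar, z up; they tilt with the arm.
- basket_grip (a point): Centre of the orange grip block, 18 x 18 x 44 mm high, on top of the basket's handle, 144 mm above the basket's underside. Basket: white tub 90 (x) x 116 (y) x 40 (z) mm with small boards inside, 0.26 to 0.77 kg (unknown, differs each time). Handle: 8 mm round steel, an upside-down U with legs at y = +-54 mm and a level bar along y. z up; a half turn about z makes no difference.
- basket_bar (a point): Centre of the level handle bar (8 mm round, along the basket's y, 100 mm clear between the legs), 34 mm straight below the grip block's centre, 110 mm above the basket's underside. 66 mm are clear between bar and tub rim: the fork goes in there, along the basket's x. The notches sink on an arc and drag or strain the bar sideways a little: relax that before letting go. Axes as for the basket.
- breadboard: Bystander: white breadboard 55 x 165 x 9 mm with a small blue board (top 18 mm) lying flat; origin: centre of the underside.
- jar: Bystander: glass jar with blue cap, 52 mm across, 60 mm tall; origin: centre of the underside.
- meter: Bystander: yellow multimeter 130 x 70 x 38 mm lying flat; origin: centre of the underside.
Things that resemble listed ones, but are neither listed nor needed, are in the scene too. There is more than one size of the part that bears basket_grip; the job needs the smaller.

How it is judged:
On the way, in this order (a step that is already met when the one before it is completed fails the run):
1. the basket is held clear of the bench (contact force between the fingers and basket above 0.3 N and height (world z) of basket_bar above 0.15 m), for 0.1 s.
2. the bar lies in the notches and the arm has sunk and come to rest under the basket while the fingers still hold it (x of basket_bar in the frame of notch_seat between -0.009 and 0.009 m and y of basket_bar in the frame of notch_seat between -0.022 and 0.022 m and z of basket_bar in the frame of notch_seat between -0.009 and 0.009 m and velocity of joint balancer between -0.06 and 0.06 rad/s and contact force between the fingers and basket above 0.3 N and value of joint balancer above 0.05 rad and contact force between basket and stand above 1.2 N), for 0.3 s.
At the end, for the whole second after the job is handed in: The bar rests in both notches (within 9 mm of the seat along and across the notch, 22 mm sideways), the arm is sunk between 0.05 and 0.45 rad and still (below 0.06 rad/s), the basket hangs upright within 0.2 rad and still (below 0.04 m/s), let go (x of basket_bar in the frame of notch_seat between -0.009 and 0.009 m and y of basket_bar in the frame of notch_seat between -0.022 and 0.022 m and z of basket_bar in the frame of notch_seat between -0.009 and 0.009 m and velocity of joint balancer between -0.06 and 0.06 rad/s and value of joint balancer between 0.05 and 0.45 rad and angle between basket_bar's own z axis and vertical below 0.2 rad and linear speed of basket below 0.04 m/s and contact force between the fingers and basket below 0.05 N); the robot touches nothing.
It fails at once if after the basket is let go the arm drops or springs up (faster than 0.25 rad/s with the fingers off the basket) (contact force between the fingers and basket below 0.05 N and contact force between basket and stand above 0.1 N and (velocity of joint balancer above 0.25 rad/s or velocity of joint balancer below -0.25 rad/s)).
It fails at once if the arm is pushed down or thrown up fast by the basket (over 0.7 rad/s) (contact force between basket and stand above 0.1 N and (velocity of joint balancer above 0.7 rad/s or velocity of joint balancer below -0.7 rad/s)).
It fails at once if the basket is pressed on the arm with more than 15 N (contact force between basket and stand above 15 N).
It fails at once if a bystander is moved by more than 20 mm (distance of any of breadboard, jar, meter from where it was at the start of the episode above 0.02 m).
It also fails if it takes over 61 s, if anything falls off the work surface, if the arm or the gripper's body presses on something with over 40 N, if the wrist force passes 120 N, or if a joint passes its speed limit or range.

ROBOT

A 6-joint arm with a two-finger parallel gripper is mounted at the origin on the work surface. World frame = base frame: x ahead of the robot, y to its left, z up, the work surface at z = 0. Lengths are in m, angles in rad, forces in N, time in s.
With the tool pointing down it reaches from about 0.3 to 0.85 m from the base axis. Payload 4.2 kg.
Tool frame: the origin (TCP) lies midway between the tips of the shut fingers; the grasp point (between the pads) lies 19 mm behind it; z points along the fingers, y is the direction in which the jaws open and shut (so a half turn about z gives the same grasp; the last joint's range is limited). The gripper opens to 91 mm and grips with 3 to 60 N. Pads are 32 mm wide; open, the fingers measure 118 mm over their backs; the gripper's body (76 mm by 178 mm) begins 60 mm behind the grasp point.
Start: joints at [-1.151, 0.32, 1.565, -0, 1.257, -0.02], TCP at [0.245, -0.52, 0.214] pointing down, gripper open.
Joint ranges: [-3.11, 3.11], [-0.84, 2.01], [0.21, 2.61], [-1.34, 4.49], [0.05, 2.63], [-2.56, 2.56]. Speed limits (rad/s): [2.57, 2.57, 3.14, 3.14, 3.14, 3.14].

INTERFACE

Orientations are given as a 3x3 rotation matrix whose columns are the frame's x, y, z axes.
In Python, from station import arm, imaging gives the robot as it stands. The module is installed in compiled form; this text tells all that it offers.
- The arm moves only by the tool servo_tool, never from a script. Its argument "motion" is a list of rows, each an object of numbers: "dx", "dy", "dz": the shift along the tool's x, y, z each as a share of 150 mm, from -1 to 1; "wx", "wy", "wz": the turn, a rotation vector about the tool's x, y, z each as a share of 360 degrees, from -1 to 1. A call has 1 to 10 rows; each row is the pose to reach, as a shift and turn from the pose commanded when the call began, along the tool's axes at that moment, turning the shorter way round; what a row does not reach only later rows make up. A row lasts 1/10 s, in which the tool goes at most 50 mm and 8.59 degrees, less where a joint would pass 70% of its speed; a pose out of reach is approached as far as the arm can. A call with a number of a shift or a turn outside -1 to 1 is refused whole. A call with a gripper value outside its range is refused whole. "fingers" is the opening, from 0 (shut) to 1 (fully open), set as the call begins (left out, the last holds). The fingers move at their own pace and stop on an object; "newtons" is the grip in N (left out, the last holds). Time passes only in rows, so rows that repeat a pose let the fingers close. It gives the time, the measured TCP pose, the force and the opening at its end, in the units of the state.
- arm.get_state(): the state, without advancing time (a new reading comes with each control period).
- imaging.grab_frame(name): name is "side" or "top"; returns a dict with "image" (420x560x3 uint8, red, green, blue), "range_z" (420x560 float32, m along the optical axis (not along the pixel's ray), 0 where there is no reading), "vertical_fov" (degrees; the focal length in pixels is half the picture's height over the tangent of half this angle, whatever the lens; pixels are square), "cx", "cy" (the principal point, pixels), "world_to_cam" (4x4, takes a point from world to camera coordinates). Camera axes: x right, y down, z forward; pixel columns grow to the right and rows downward; lengths in m; the calibration is good to about 2 mm. A picture is of the moment at which its call begins.
- arm.finish_job(): hands the job in, once; it reports no verdict.
The state is a dict: "time_s": time; "q": joint angles; "dq": joint speeds; "effort": joint torques, N m; "ee_pos": TCP position; "tool_rot": TCP orientation; "force": force on the tool from outside, world axes, zero at the start; "ft_torque": the same for the moment, N m; "width": opening from 0.0 (shut) to 1.0 (fully open).
Only numpy, scipy, OpenCV 4.12 (cv2) and the standard library are available. Lean on these libraries where they do the work, as an engineer would, in place of code of your own. Each camera call takes 0.05 s, during which the arm holds its last target. There are 200 camera calls.

## Working session

There is one attempt and no reset: what is moved stays moved. The work goes in short steps, Python scripts to look and compute and a tool call to move; the robot and the scene stay as the last step left them, time stands still between calls to the robot, and variables do not carry over. Pictures are saved under pics/ and viewed, about 8 in all and at most 12, crops included, and the job is handed in when it is done.

Besides the shell and the picture viewer there is one more tool, called after "Emit:" by a JSON object that holds its "fn" and its "kwargs", one argument or row to a line. servo_tool: Moves the arm, as the interface text tells. Its arguments: {"type":"object","properties":{"motion":{"type":"array","items":{"type":"object","properties":{"dx":{"type":"number"},"dy":{"type":"number"},"dz":{"type":"number"},"wx":{"type":"number"},"wy":{"type":"number"},"wz":{"type":"number"}}}},"fingers":{"type":"number"},"newtons":{"type":"number"}},"required":["motion"]}

```bash
mkdir -p pics
cat > h.py <<'E'
import numpy as np, cv2
from station import arm, imaging
def grab(n):
    f=imaging.grab_frame(n); im=f["image"]; h=im.shape[0]
    fl=h/2/np.tan(np.radians(f["vertical_fov"])/2)
    z=f["range_z"]; v,u=np.mgrid[:h,:im.shape[1]]
    P=np.stack([(u-f["cx"])/fl*z,(v-f["cy"])/fl*z,z,np.ones_like(z)],-1)
    W=P@np.linalg.inv(f["world_to_cam"]).T
    W[z==0]=np.nan
    return im,W[...,:3],f
def save(n,im): cv2.imwrite("pics/"+n+".png",cv2.cvtColor(im,cv2.COLOR_RGB2BGR))
E
python3 - <<'E'
from h import *
np.set_printoptions(precision=3,suppress=True)
for n in("side","top"):
    im,W,f=grab(n); save(n+"0",im); np.savez(n+"0.npz",im=im,W=W)
    print(n,f["vertical_fov"],f["cx"],f["cy"],np.linalg.inv(f["world_to_cam"]))
    hsv=cv2.cvtColor(im,cv2.COLOR_RGB2HSV)
    for c,lo,hi in(("orange",(4,120,90),(20,255,255)),("blue",(95,110,50),(130,255,255)),("yellow",(21,110,90),(35,255,255))):
        m=cv2.inRange(hsv,lo,hi); k,l,s,ce=cv2.connectedComponentsWithStats(m)
        for i in range(1,k):
            if s[i,4]>25:
                p=W[l==i]; print(c,s[i],np.nanmedian(p,0),np.nanpercentile(p,3,axis=0),np.nanpercentile(p,97,axis=0))
E
```

```text
side 51.09479677281152 281.9776584009848 215.1687754824048 [[-0.98  -0.122  0.159  0.336]
 [-0.2    0.568 -0.798  0.965]
 [ 0.007 -0.814 -0.581  0.87 ]
 [ 0.     0.     0.     1.   ]]
orange [ 494   25   66   25 1329] [-0.303 -1.198  0.404] [-0.426 -1.208  0.362] [-0.187 -1.187  0.445]
orange [480  97  80  16 708] [-0.343 -1.197  0.098] [-0.525 -1.208  0.07 ] [-0.202 -1.185  0.128]
orange [ 479  118   81  107 2154] [-0.474 -1.197 -0.042] [-0.619 -1.21  -0.475] [-0.237 -1.186  0.022]
orange [371 136  12  22 186] [ 0.287 -0.387  0.207] [ 0.255 -0.87  -0.003] [ 0.3   -0.38   0.239]
orange [309 172   9  15 112] [ 0.481 -0.243  0.141] [ 0.47  -0.538 -0.005] [ 0.513 -0.238  0.164]
blue [233 148   6   6  36] [ 0.861 -0.641  0.007] [ 0.846 -0.67   0.005] [ 0.872 -0.618  0.012]
blue [313 171  29   1  29] [ 0.46  -0.556  0.006] [ 0.407 -0.569  0.003] [ 0.509 -0.543  0.008]
blue [236 192   6  13  44] [0.615 0.097 0.276] [0.611 0.085 0.268] [0.62  0.123 0.285]
blue [256 193   5  13  38] [0.567 0.094 0.276] [0.563 0.081 0.269] [0.571 0.121 0.284]
blue [213 215  13  12 128] [ 0.745 -0.083  0.057] 
[... 1249 characters left out ...]
0.012] [ 0.849 -0.666  0.007] [ 0.881 -0.623  0.017]
blue [310 117  14  14 159] [ 0.752 -0.092  0.06 ] [ 0.733 -0.11   0.055] [ 0.771 -0.074  0.066]
blue [242 154  15   5  37] [0.619 0.103 0.275] [0.615 0.083 0.269] [0.622 0.118 0.289]
blue [244 173  15   4  33] [0.571 0.097 0.275] [0.568 0.078 0.271] [0.574 0.114 0.288]
blue [236 233   8  15  75] [0.411 0.151 0.014] [0.383 0.142 0.009] [0.426 0.164 0.02 ]
yellow [473 176  15  44  98] [ 0.516 -0.591  0.018] [ 0.453 -0.608  0.012] [ 0.578 -0.575  0.022]
yellow [281 202  24  43 641] [ 0.437 -0.014  0.031] [ 0.391 -0.047 -0.001] [0.516 0.022 0.038]
yellow [534 401  18   2  28] [-0.102 -0.748  0.   ] [-0.106 -0.775 -0.005] [-0.1   -0.728  0.006]
```

```bash
python3 -c "
import cv2,numpy as np
a=cv2.imread('pics/side0.png');b=cv2.imread('pics/top0.png')
cv2.imwrite('pics/both0.png',cv2.resize(np.vstack([a,b]),None,fx=.71,fy=.71))"
```

```text
(no output)
```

View pics/both0.png

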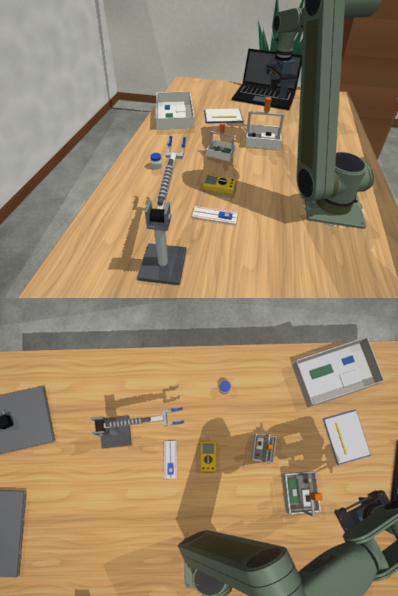

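Run:
```python
from h import *
np.set_printoptions(precision=3,suppress=True)
T=np.load("top0.npz");S=np.load("side0.npz")
a=T["im"][175:245,335:405];b=S["im"][165:235,275:345];c=T["im"][135:195,120:270];d=S["im"][180:240,200:350]
r=lambda x,f:cv2.resize(x,None,fx=f,fy=f,interpolation=cv2.INTER_CUBIC)
save("crop1",np.vstack([np.hstack([r(a,5),r(b,5)]),np.hstack([r(c,350/150),r(d,350/150)])]))
for D,n in((T,"top"),(S,"side")):
    W=D["W"];x,y,z=W[...,0],W[...,1],W[...,2]
    near=(abs(x-.482)<.11)&(abs(y+.245)<.11)
    for lo,hi in((.03,.05),(.1,.12),(.122,.18)):
        m=near&(z>lo)&(z<hi); p=W[m][:,:2].astype(np.float32)
        if len(p)>8: print(n,lo,len(p),cv2.minAreaRect(p),p.mean(0))
    m=(x>.5)&(x<.72)&(y>.05)&(y<.42)&(z>.15)
    p=W[m]; 
    for y0 in np.arange(.06,.42,.03):
        q=p[abs(p[:,1]-y0)<.012]
        if len(q)>3: print(n,'arm y',round(y0,2),len(q),q.mean(0),q[:,0].min(),q[:,0].max(),q[:,2].max())
    m=(x>.45)&(x<.75)&(y>.2)&(y<.55)&(z>.01)&(z<.024)
    print(n,'base',m.sum(),cv2.minAreaRect(W[m][:,:2].astype(np.float32)))
print(arm.get_state())
```

```text
top 0.03 220 ((0.4585564136505127, -0.2831094563007355), (0.16354645788669586, 0.15277986228466034), 79.52342987060547) [ 0.481 -0.254]
top 0.1 96 ((0.4831511974334717, -0.251030296087265), (0.008628449402749538, 0.11387261748313904), 80.39056396484375) [ 0.483 -0.25 ]
top 0.122 63 ((0.4829899072647095, -0.2505214214324951), (0.018146466463804245, 0.017851144075393677), 77.94855499267578) [ 0.483 -0.248]
top arm y 0.09 72 [0.595 0.091 0.277] 0.5680279532728705 0.625817719316903 0.28986087281896267
top arm y 0.12 80 [0.596 0.12  0.27 ] 0.5655402989231721 0.6229802477703161 0.283639900736923
top arm y 0.15 172 [0.592 0.149 0.263] 0.5635918790568126 0.6215601447101747 0.2745074627847979
top arm y 0.18 69 [0.589 0.179 0.267] 0.5796240397125421 0.6003180412541671 0.27267255389645295
top arm y 0.21 80 [0.585 0.209 0.272] 0.5775021871417967 0.595890722310109 0.2823804649438624
top arm y 0.24 83 [0.583 0.24  0.27 ] 0.5732795220103177 0.596070863505017 0.28047690823616933
top arm y 0.27 80 [0.581 0.269 0.265] 0.5715646036064788 0.5931895579944197 0.2757344070718877
top arm y 0.3 78 [0.578 0.3
[... 1853 characters left out ...]
 arm y 0.39 361 [0.562 0.393 0.234] 0.5327222519782171 0.5984438078543339 0.26091783463119866
side base 2527 ((0.5682588815689087, 0.39514803886413574), (0.130349263548851, 0.13228677213191986), 4.658703327178955)
{'time_s': 0.1, 'q': array([-1.151,  0.32 ,  1.566, -0.   ,  1.257, -0.02 ]), 'dq': array([ 0.001, -0.002, -0.004,  0.001,  0.001, -0.001]), 'effort': array([ -0.   , -41.333, -23.251,   0.073,   0.042,  -0.   ]), 'ee_pos': array([ 0.245, -0.52 ,  0.213]), 'tool_rot': array([[ 0.905,  0.426, -0.001],
       [ 0.426, -0.905,  0.001],
       [ 0.   , -0.002, -1.   ]]), 'force': array([-0.741,  0.072,  0.314]), 'ft_torque': array([-0.014,  0.002, -0.043]), 'width': 0.9979694405583058}
```

View pics/crop1.png

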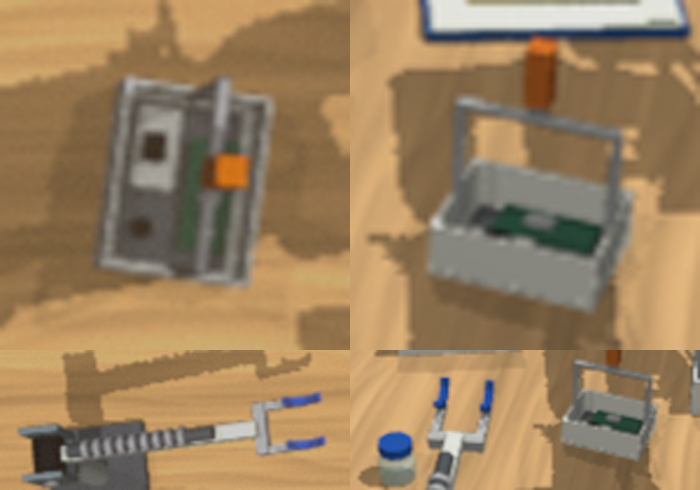

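Small basket: bar at about (0.481, -0.248), yaw -9.6°. The larger lookalike is at (0.29, -0.39). Notch seat is near (0.594, 0.100), bar direction +5°. I'll rise first, then go over.

Emit:
{"fn": "servo_tool", "kwargs": {
  "motion": [
    {"dz":-0.67},
    {"dz":-0.67},
    {"dz":-0.67,"wz":-0.024},
    {"dx":0.33,"dy":-0.15,"dz":-0.67,"wz":-0.048},
    {"dx":0.67,"dy":-0.3,"dz":-0.67,"wz":-0.072},
    {"dx":1,"dy":-0.45,"dz":-0.67,"wz":-0.096},
    {"dx":1,"dy":-0.45,"dz":-0.67,"wz":-0.12},
    {"dx":1,"dy":-0.45,"dz":-0.67,"wz":-0.153},
    {"dx":1,"dy":-0.45,"dz":-0.67,"wz":-0.153},
    {"dx":1,"dy":-0.45,"dz":-0.67,"wz":-0.153}
  ],
  "fingers": 1
}}

```text
$.motion[0]: bad value
```

Emit:
{"fn": "servo_tool", "kwargs": {
  "motion": [
    {"dx":0,"dy":0,"dz":-0.67,"wx":0,"wy":0,"wz":0},
    {"dx":0,"dy":0,"dz":-0.67,"wx":0,"wy":0,"wz":0},
    {"dx":0,"dy":0,"dz":-0.67,"wx":0,"wy":0,"wz":-0.024},
    {"dx":0.33,"dy":-0.15,"dz":-0.67,"wx":0,"wy":0,"wz":-0.048},
    {"dx":0.67,"dy":-0.3,"dz":-0.67,"wx":0,"wy":0,"wz":-0.072},
    {"dx":1,"dy":-0.45,"dz":-0.67,"wx":0,"wy":0,"wz":-0.096},
    {"dx":1,"dy":-0.45,"dz":-0.67,"wx":0,"wy":0,"wz":-0.12},
    {"dx":1,"dy":-0.45,"dz":-0.67,"wx":0,"wy":0,"wz":-0.153},
    {"dx":1,"dy":-0.45,"dz":-0.67,"wx":0,"wy":0,"wz":-0.153},
    {"dx":1,"dy":-0.45,"dz":-0.67,"wx":0,"wy":0,"wz":-0.153}
  ],
  "fingers": 1
}}

```text
time_s: 1.1
ee_pos: [0.3519, -0.3949, 0.3141]
tool_rot: [[0.168, 0.986, -0.001], [0.986, -0.168, 0.001], [0.0, -0.001, -1.0]]
force: [-0.5, 0.0, -0.8]
width: 1.001
```

Emit:
{"fn": "servo_tool", "kwargs": {
  "motion": [
    {"dx":0.33,"dy":0.23,"dz":0,"wx":0,"wy":0,"wz":0},
    {"dx":0.6,"dy":0.41,"dz":0,"wx":0,"wy":0,"wz":0},
    {"dx":0.85,"dy":0.58,"dz":0.1,"wx":0,"wy":0,"wz":0},
    {"dx":1,"dy":0.683,"dz":0.2,"wx":0,"wy":0,"wz":0},
    {"dx":1,"dy":0.683,"dz":0.4,"wx":0,"wy":0,"wz":0},
    {"dx":1,"dy":0.683,"dz":0.55,"wx":0,"wy":0,"wz":0},
    {"dx":1,"dy":0.683,"dz":0.55,"wx":0,"wy":0,"wz":0}
  ]
}}

```text
time_s: 1.8
ee_pos: [0.4763, -0.2635, 0.2285]
tool_rot: [[0.17, 0.985, -0.007], [0.985, -0.17, 0.004], [0.003, -0.007, -1.0]]
force: [-0.5, 0.3, -0.5]
width: 1.0
```

Emit:
{"fn": "servo_tool", "kwargs": {
  "motion": [
    {"dx":0.06,"dy":0,"dz":0,"wx":0,"wy":0,"wz":0},
    {"dx":0.111,"dy":0,"dz":0,"wx":0,"wy":0,"wz":0},
    {"dx":0.111,"dy":0,"dz":0,"wx":0,"wy":0,"wz":0}
  ]
}}

```text
time_s: 2.1
ee_pos: [0.4816, -0.2478, 0.2335]
tool_rot: [[0.169, 0.986, 0.003], [0.986, -0.169, -0.001], [-0.0, 0.003, -1.0]]
force: [-0.1, -0.6, -0.6]
width: 1.003
```

Run:
```python
from h import *
np.set_printoptions(precision=3,suppress=True)
print(arm.get_state()["ee_pos"])
a,W,_=grab("top");b,V,_=grab("side")
r=lambda x,f:cv2.resize(x,None,fx=f,fy=f,interpolation=cv2.INTER_CUBIC)
save("g1",np.hstack([r(a[150:250,330:430],4),r(b[110:210,270:370],4)]))
```

```text
[ 0.482 -0.248  0.233]
```

View pics/g1.png

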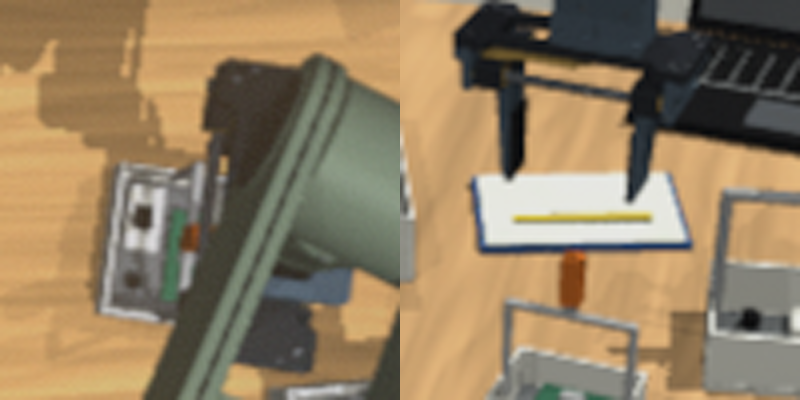

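The fingers straddle the orange block: tips at columns 510 and 637 in the side view, block at 572. I'll descend and grip.

Emit:
{"fn": "servo_tool", "kwargs": {
  "motion": [
    {"dx":0,"dy":0,"dz":0.2,"wx":0,"wy":0,"wz":0},
    {"dx":0,"dy":0,"dz":0.4,"wx":0,"wy":0,"wz":0},
    {"dx":0,"dy":0,"dz":0.55,"wx":0,"wy":0,"wz":0},
    {"dx":0,"dy":0,"dz":0.65,"wx":0,"wy":0,"wz":0},
    {"dx":0,"dy":0,"dz":0.7,"wx":0,"wy":0,"wz":0},
    {"dx":0,"dy":0,"dz":0.7,"wx":0,"wy":0,"wz":0},
    {"dx":0,"dy":0,"dz":0.7,"wx":0,"wy":0,"wz":0}
  ]
}}

```text
time_s: 2.9
ee_pos: [0.4815, -0.2488, 0.1279]
tool_rot: [[0.169, 0.986, 0.001], [0.986, -0.169, -0.001], [-0.001, 0.002, -1.0]]
force: [-0.3, -0.5, 0.4]
width: 1.0
```

Emit:
{"fn": "servo_tool", "kwargs": {
  "motion": [
    {"dx":0,"dy":0,"dz":0,"wx":0,"wy":0,"wz":0},
    {"dx":0,"dy":0,"dz":0,"wx":0,"wy":0,"wz":0},
    {"dx":0,"dy":0,"dz":0,"wx":0,"wy":0,"wz":0},
    {"dx":0,"dy":0,"dz":0,"wx":0,"wy":0,"wz":0},
    {"dx":0,"dy":0,"dz":0,"wx":0,"wy":0,"wz":0},
    {"dx":0,"dy":0,"dz":0,"wx":0,"wy":0,"wz":0},
    {"dx":0,"dy":0,"dz":0,"wx":0,"wy":0,"wz":0},
    {"dx":0,"dy":0,"dz":0,"wx":0,"wy":0,"wz":0}
  ],
  "fingers": 0,
  "newtons": 20
}}

```text
time_s: 3.7
ee_pos: [0.4809, -0.2484, 0.1269]
tool_rot: [[0.169, 0.986, -0.0], [0.986, -0.169, -0.0], [-0.0, -0.0, -1.0]]
force: [-0.2, -0.1, 1.2]
width: 0.33
```

Emit:
{"fn": "servo_tool", "kwargs": {
  "motion": [
    {"dx":0,"dy":0,"dz":0,"wx":0,"wy":0,"wz":0},
    {"dx":0,"dy":0,"dz":0,"wx":0,"wy":0,"wz":0},
    {"dx":0,"dy":0,"dz":0,"wx":0,"wy":0,"wz":0},
    {"dx":0,"dy":0,"dz":0,"wx":0,"wy":0,"wz":0},
    {"dx":0,"dy":0,"dz":0,"wx":0,"wy":0,"wz":0}
  ]
}}

```text
time_s: 4.2
ee_pos: [0.4803, -0.2482, 0.1267]
tool_rot: [[0.169, 0.986, -0.001], [0.986, -0.169, 0.0], [0.0, -0.001, -1.0]]
force: [-2.4, 0.8, 1.1]
width: 0.196
```

Emit:
{"fn": "servo_tool", "kwargs": {
  "motion": [
    {"dx":0,"dy":0,"dz":-0.05,"wx":0,"wy":0,"wz":0},
    {"dx":0,"dy":0,"dz":-0.15,"wx":0,"wy":0,"wz":0},
    {"dx":0,"dy":0,"dz":-0.3,"wx":0,"wy":0,"wz":0},
    {"dx":0,"dy":0,"dz":-0.45,"wx":0,"wy":0,"wz":0},
    {"dx":0,"dy":0,"dz":-0.6,"wx":0,"wy":0,"wz":0},
    {"dx":0,"dy":0,"dz":-0.75,"wx":0,"wy":0,"wz":0},
    {"dx":0,"dy":0,"dz":-0.88,"wx":0,"wy":0,"wz":0},
    {"dx":0,"dy":0,"dz":-0.96,"wx":0,"wy":0,"wz":0},
    {"dx":0,"dy":0,"dz":-1,"wx":0,"wy":0,"wz":0},
    {"dx":0,"dy":0,"dz":-1,"wx":0,"wy":0,"wz":0}
  ]
}}

```text
time_s: 5.2
ee_pos: [0.4812, -0.2484, 0.2772]
tool_rot: [[0.169, 0.986, 0.001], [0.986, -0.169, -0.0], [-0.0, 0.001, -1.0]]
force: [0.3, -0.3, -6.1]
width: 0.195
```

Emit:
{"fn": "servo_tool", "kwargs": {
  "motion": [
    {"dx":0,"dy":0,"dz":-0.05,"wx":0,"wy":0,"wz":-0.004},
    {"dx":0,"dy":0,"dz":-0.12,"wx":0,"wy":0,"wz":-0.01},
    {"dx":0,"dy":0,"dz":-0.2,"wx":0,"wy":0,"wz":-0.018},
    {"dx":0,"dy":0,"dz":-0.27,"wx":0,"wy":0,"wz":-0.026},
    {"dx":0,"dy":0,"dz":-0.31,"wx":0,"wy":0,"wz":-0.034},
    {"dx":0,"dy":0,"dz":-0.31,"wx":0,"wy":0,"wz":-0.04},
    {"dx":0,"dy":0,"dz":-0.31,"wx":0,"wy":0,"wz":-0.041},
    {"dx":0,"dy":0,"dz":-0.31,"wx":0,"wy":0,"wz":-0.041},
    {"dx":0,"dy":0,"dz":-0.31,"wx":0,"wy":0,"wz":-0.041}
  ]
}}

```text
time_s: 6.1
ee_pos: [0.4808, -0.2483, 0.323]
tool_rot: [[-0.088, 0.996, -0.001], [0.996, 0.088, 0.0], [0.001, -0.001, -1.0]]
force: [0.3, -0.3, -5.0]
width: 0.197
```

Run:
```python
from station import arm
s=arm.get_state();print(s["time_s"],s["ee_pos"],s["tool_rot"],s["force"],s["ft_torque"],s["width"])
```

```text
6.1 [ 0.48076771 -0.24828196  0.32295691] [[-8.76070395e-02  9.96154679e-01 -9.28859124e-04]
 [ 9.96154961e-01  8.76075014e-02  4.68763605e-04]
 [ 5.48336085e-04 -8.84220633e-04 -9.99999459e-01]] [ 0.32936936 -0.34502911 -4.96816783] [-0.02004881 -0.07250394  0.02077715] 0.1971825146699489
```

Emit:
{"fn": "servo_tool", "kwargs": {
  "motion": [
    {"dx":0.06,"dy":0.06,"dz":0,"wx":0,"wy":0,"wz":0},
    {"dx":0.18,"dy":0.17,"dz":0,"wx":0,"wy":0,"wz":0},
    {"dx":0.33,"dy":0.31,"dz":0,"wx":0,"wy":0,"wz":0},
    {"dx":0.5,"dy":0.47,"dz":0,"wx":0,"wy":0,"wz":0},
    {"dx":0.67,"dy":0.63,"dz":0,"wx":0,"wy":0,"wz":0},
    {"dx":0.82,"dy":0.78,"dz":0,"wx":0,"wy":0,"wz":0},
    {"dx":0.94,"dy":0.9,"dz":0,"wx":0,"wy":0,"wz":0},
    {"dx":1,"dy":0.95,"dz":0,"wx":0,"wy":0,"wz":0},
    {"dx":1,"dy":0.95,"dz":0,"wx":0,"wy":0,"wz":0}
  ]
}}

```text
time_s: 7.0
ee_pos: [0.6103, -0.0847, 0.3228]
tool_rot: [[-0.09, 0.996, -0.001], [0.996, 0.09, 0.001], [0.001, -0.001, -1.0]]
force: [-1.0, -0.1, -4.8]
width: 0.195
```

Emit:
{"fn": "servo_tool", "kwargs": {
  "motion": [
    {"dx":0.05,"dy":0,"dz":0,"wx":0,"wy":0,"wz":0},
    {"dx":0.15,"dy":0,"dz":0,"wx":0,"wy":0,"wz":0},
    {"dx":0.28,"dy":0,"dz":0,"wx":0,"wy":0,"wz":0},
    {"dx":0.4,"dy":0,"dz":0,"wx":0,"wy":0,"wz":0},
    {"dx":0.47,"dy":0,"dz":0,"wx":0,"wy":0,"wz":0},
    {"dx":0.5,"dy":0,"dz":0,"wx":0,"wy":0,"wz":0},
    {"dx":0.5,"dy":0,"dz":0,"wx":0,"wy":0,"wz":0},
    {"dx":0.5,"dy":0,"dz":0,"wx":0,"wy":0,"wz":0}
  ]
}}

```text
time_s: 7.8
ee_pos: [0.6031, -0.0122, 0.3235]
tool_rot: [[-0.088, 0.996, 0.0], [0.996, 0.088, -0.001], [-0.001, -0.0, -1.0]]
force: [0.0, 0.2, -5.8]
width: 0.195
```

```bash
cat > meas.py <<'E'
from h import *
import sys
np.set_printoptions(precision=4,suppress=True)
s=arm.get_state();e=s["ee_pos"];print(s["time_s"],e,s["force"],s["ft_torque"])
R=s["tool_rot"]; out=[]
for n in("side","top"):
    im,W,f=grab(n); out.append(im); hsv=cv2.cvtColor(im,cv2.COLOR_RGB2HSV)
    # tool-aligned coords about TCP: a along tool x (to hinge), b along tool y, h up
    a=(W-e)@R[:,0]; b=(W-e)@R[:,1]; h=W[...,2]-e[2]
    bl=cv2.inRange(hsv,(95,110,50),(130,255,255))>0
    bl&=(W[...,2]>.12)&(abs(b)<.06)&(a>-.06)&(a<.2)
    for nm,m in(("prong+",bl&(b>0)),("prong-",bl&(b<0)),
        ("bar",(abs(h+.017)<.010)&(abs(a)<.025)&(abs(b)<.06)&(abs(b)>.012)&~bl),
        ("orange",(cv2.inRange(hsv,(2,120,60),(20,255,255))>0)&(abs(h)<.06)&(abs(a)<.04)&(abs(b)<.04))):
        if m.sum()>3:
            p=np.stack([a[m],b[m],h[m]],1); print(n,nm,m.sum(),"mean",p.mean(0),"min",np.percentile(p,4,axis=0),"max",np.percentile(p,96,axis=0))
            if nm=="bar":print("   slope a/b",np.polyfit(p[:,1],p[:,0],1)[0])
def crop(im,n):
    f=FS[n]; q=f@np.r_[e,1]; return q
r=lambda x,k:cv2.resize(x,None,fx=k,fy=k,interpolation=cv2.INTER_CUBIC)
save(sys.argv[1],np.hstack([r(out[0][120:280,180:340],2.5),r(out[1][110:270,190:350],2.5)]))
E
python3 meas.py m1
```

```text
7.8 [ 0.6031 -0.0122  0.3235] [ 0.0169  0.1531 -5.8115] [-0.0317 -0.0658 -0.0498]
side prong+ 48 mean [ 0.1047  0.0227 -0.0509] min [ 0.0821  0.0187 -0.0654] max [ 0.1334  0.0288 -0.0373]
side prong- 45 mean [ 0.0994 -0.0248 -0.0537] min [-0.0088 -0.029  -0.1147] max [ 0.1357 -0.0124 -0.0395]
side bar 111 mean [-0.0002  0.0001 -0.0178] min [-0.004  -0.053  -0.0227] max [ 0.003   0.0546 -0.0143]
   slope a/b 0.006639055775208934
side orange 113 mean [ 0.007  -0.0003  0.0221] min [-0.0033 -0.0096 -0.0015] max [0.0179 0.0081 0.0395]
top prong+ 43 mean [ 0.1143  0.0257 -0.0488] min [ 0.0983  0.0225 -0.0562] max [ 0.129   0.0299 -0.0413]
top prong- 35 mean [ 0.1135 -0.022  -0.0471] min [ 0.0939 -0.0242 -0.0543] max [ 0.1305 -0.0188 -0.0377]
```

View pics/m1.png

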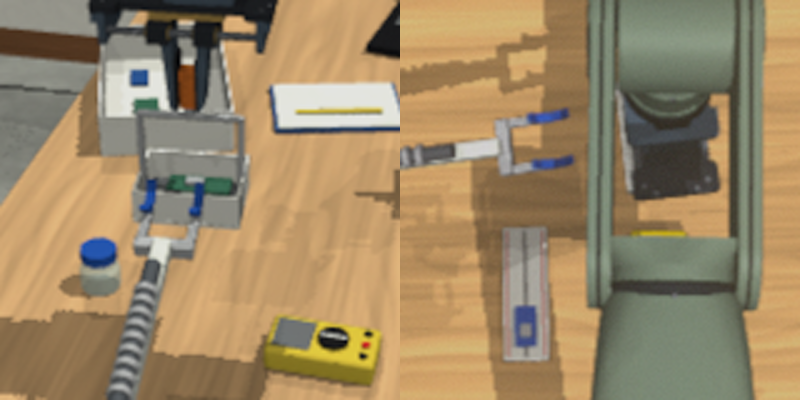

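Everything is well lined up: the bar is parallel to the prong pair and the prongs sit at b ≈ ±24 mm. The prongs are about 111 mm ahead and the fork aims into the gap. Moving in.

Emit:
{"fn": "servo_tool", "kwargs": {
  "motion": [
    {"dx":0.04,"dy":0,"dz":0,"wx":0,"wy":0,"wz":0},
    {"dx":0.12,"dy":0,"dz":0,"wx":0,"wy":0,"wz":0},
    {"dx":0.24,"dy":0,"dz":0,"wx":0,"wy":0,"wz":0},
    {"dx":0.37,"dy":0,"dz":0,"wx":0,"wy":0,"wz":0},
    {"dx":0.5,"dy":0,"dz":0,"wx":0,"wy":0,"wz":0},
    {"dx":0.62,"dy":0,"dz":0,"wx":0,"wy":0,"wz":0},
    {"dx":0.7,"dy":0,"dz":0,"wx":0,"wy":0,"wz":0},
    {"dx":0.75,"dy":0,"dz":0,"wx":0,"wy":0,"wz":0},
    {"dx":0.75,"dy":0,"dz":0,"wx":0,"wy":0,"wz":0},
    {"dx":0.75,"dy":0,"dz":0,"wx":0,"wy":0,"wz":0}
  ]
}}

```text
time_s: 8.9
ee_pos: [0.5933, 0.0999, 0.3234]
tool_rot: [[-0.088, 0.996, 0.0], [0.996, 0.088, -0.001], [-0.001, -0.0, -1.0]]
force: [-0.1, -0.7, -4.4]
width: 0.2
```

```bash
cat >> meas.py <<'E'
im,W,f=grab("side");a=(W-e)@R[:,0]; b=(W-e)@R[:,1]; h=W[...,2]-e[2]
hsv=cv2.cvtColor(im,cv2.COLOR_RGB2HSV);bl=(cv2.inRange(hsv,(95,110,50),(130,255,255))>0)&(W[...,2]>.12)&(abs(b)<.06)&(a>-.06)&(a<.1)
for sg in(1,-1):
    m=bl&(b*sg>0)
    for a0 in np.arange(-.036,.04,.004):
        k=m&(abs(a-a0)<.002)
        if k.any(): print(sg,round(a0,3),k.sum(),"h",h[k].min().round(4),h[k].max().round(4))
E
sed -i 's/out\[0\]\[120:280,180:340\],2.5/out[0][150:250,190:290],4/;s/out\[1\]\[110:270,190:350\],2.5/out[1][110:210,190:290],4/' meas.py
python3 meas.py m2
```

```text
8.9 [0.5933 0.0999 0.3234] [-0.1461 -0.7163 -4.416 ] [-0.0385 -0.0963 -0.0167]
side prong+ 41 mean [-0.001   0.0222 -0.0478] min [-0.016   0.0184 -0.0535] max [ 0.0226  0.0249 -0.038 ]
side prong- 36 mean [-0.0015 -0.0264 -0.0474] min [-0.0149 -0.0292 -0.0527] max [ 0.0223 -0.0236 -0.0394]
side bar 139 mean [ 0.0006 -0.0009 -0.0175] min [-0.0032 -0.0551 -0.0255] max [ 0.0041  0.0548 -0.0135]
   slope a/b 0.0022883929378830986
side orange 134 mean [0.0065 0.0001 0.0211] min [-0.0057 -0.0101 -0.0013] max [0.0182 0.0083 0.0399]
1 -0.016 8 h -0.0465 -0.0372
1 -0.012 9 h -0.0518 -0.0379
1 -0.008 6 h -0.0529 -0.0455
1 -0.004 1 h -0.0485 -0.0485
1 -0.0 3 h -0.0553 -0.0518
1 0.004 3 h -0.054 -0.0511
1 0.008 2 h -0.0552 -0.052
1 0.016 2 h -0.0519 -0.0452
1 0.02 4 h -0.0481 -0.0441
1 0.024 2 h -0.0449 -0.0438
-1 -0.02 1 h -0.0387 -0.0387
-1 -0.016 3 h -0.0414 -0.0385
-1 -0.012 8 h -0.0492 -0.0398
-1 -0.008 8 h -0.0548 -0.0457
-1 -0.004 2 h -0.0516 -0.0491
-1 -0.0 3 h -0.0537 -0.0503
-1 0.004 2 h -0.0539 -0.0525
-1 0.008 2 h -0.0533 -0.0513
-1 0.012 1 h -0.0537 -0.0537
-1 0.02 6 h -0.0477 -0.0447
```

View pics/m2.png

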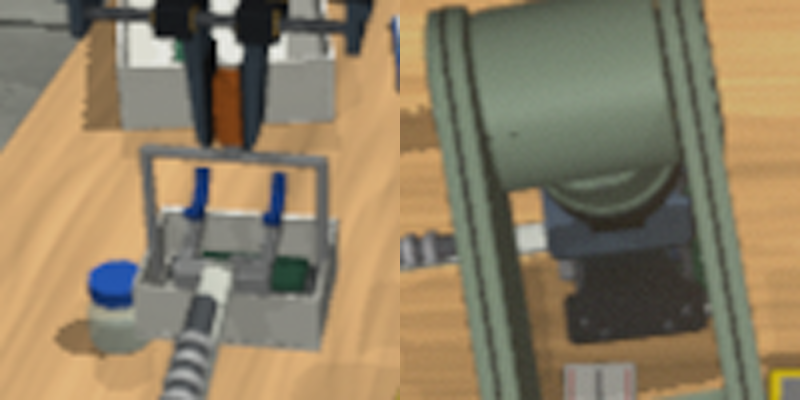

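Side view: the bar runs above both prongs at row ~155. The notch mouth spans a ≈ -16 to +18 mm and the bar sits near 0. I expect the arc to shift the notch about 3.6 mm towards -a, so I'll leave this position. Lowering.

Emit:
{"fn": "servo_tool", "kwargs": {
  "motion": [
    {"dx":0,"dy":0,"dz":0.02,"wx":0,"wy":0,"wz":0},
    {"dx":0,"dy":0,"dz":0.05,"wx":0,"wy":0,"wz":0},
    {"dx":0,"dy":0,"dz":0.08,"wx":0,"wy":0,"wz":0},
    {"dx":0,"dy":0,"dz":0.11,"wx":0,"wy":0,"wz":0},
    {"dx":0,"dy":0,"dz":0.14,"wx":0,"wy":0,"wz":0},
    {"dx":0,"dy":0,"dz":0.16,"wx":0,"wy":0,"wz":0},
    {"dx":0,"dy":0,"dz":0.175,"wx":0,"wy":0,"wz":0},
    {"dx":0,"dy":0,"dz":0.19,"wx":0,"wy":0,"wz":0},
    {"dx":0,"dy":0,"dz":0.2,"wx":0,"wy":0,"wz":0},
    {"dx":0,"dy":0,"dz":0.21,"wx":0,"wy":0,"wz":0}
  ]
}}

```text
time_s: 10.05
ee_pos: [0.5933, 0.1004, 0.2921]
tool_rot: [[-0.088, 0.996, 0.001], [0.996, 0.088, 0.0], [-0.0, 0.001, -1.0]]
force: [1.0, 0.5, -4.1]
width: 0.195
```

Emit:
{"fn": "servo_tool", "kwargs": {
  "motion": [
    {"dx":0,"dy":0,"dz":0.013,"wx":0,"wy":0,"wz":0},
    {"dx":0,"dy":0,"dz":0.027,"wx":0,"wy":0,"wz":0},
    {"dx":0,"dy":0,"dz":0.04,"wx":0,"wy":0,"wz":0},
    {"dx":0,"dy":0,"dz":0.053,"wx":0,"wy":0,"wz":0},
    {"dx":0,"dy":0,"dz":0.067,"wx":0,"wy":0,"wz":0},
    {"dx":0,"dy":0,"dz":0.08,"wx":0,"wy":0,"wz":0},
    {"dx":0,"dy":0,"dz":0.093,"wx":0,"wy":0,"wz":0},
    {"dx":0,"dy":0,"dz":0.107,"wx":0,"wy":0,"wz":0},
    {"dx":0,"dy":0,"dz":0.12,"wx":0,"wy":0,"wz":0},
    {"dx":0,"dy":0,"dz":0.133,"wx":0,"wy":0,"wz":0}
  ]
}}

```text
time_s: 11.05
ee_pos: [0.5933, 0.0998, 0.272]
tool_rot: [[-0.088, 0.996, 0.0], [0.996, 0.088, -0.001], [-0.001, 0.0, -1.0]]
force: [0.3, -2.2, -4.1]
width: 0.196
```

```bash
python3 meas.py m3
```

```text
11.05 [0.5933 0.0998 0.272 ] [ 0.3222 -2.2487 -4.0641] [-0.4629 -0.127  -0.0431]
side prong+ 24 mean [0.0123 0.0209 0.0507] min [-0.0234  0.0147 -0.021 ] max [0.0254 0.0329 0.1518]
side prong- 23 mean [-0.0023 -0.0269 -0.0142] min [-0.0188 -0.0296 -0.0216] max [ 0.0177 -0.0245 -0.0089]
side bar 169 mean [ 0.0014 -0.0024 -0.0182] min [-0.016  -0.0547 -0.0261] max [ 0.0189  0.0533 -0.0129]
   slope a/b 0.01887697494008068
side orange 124 mean [ 0.0068 -0.0001  0.0222] min [-0.0052 -0.0101 -0.0011] max [0.0184 0.008  0.0444]
1 -0.024 3 h 0.119 0.1191
1 0.004 1 h -0.0208 -0.0208
1 0.008 1 h -0.0208 -0.0208
1 0.012 2 h -0.0199 -0.0143
1 0.016 6 h -0.0185 0.0067
1 0.02 4 h -0.016 0.1484
1 0.024 6 h 0.1446 0.1552
-1 -0.02 7 h -0.014 -0.0077
-1 -0.016 5 h -0.0198 -0.0128
-1 -0.012 1 h -0.0134 -0.0134
-1 -0.0 1 h -0.0225 -0.0225
-1 0.004 1 h -0.0202 -0.0202
-1 0.012 2 h -0.0217 -0.0192
-1 0.016 5 h -0.0137 -0.0105
-1 0.02 2 h -0.0158 -0.0146
```

View pics/m3.png

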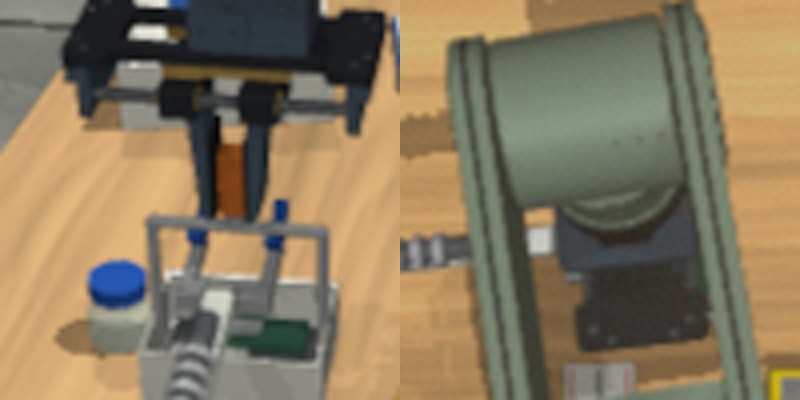

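The bar lies in both notches (prong lips about ±18 mm either side of it). The arc gives a 2 N strain outwards, so I'll ease back slightly while sinking on.

Emit:
{"fn": "servo_tool", "kwargs": {
  "motion": [
    {"dx":-0.005,"dy":0,"dz":0.013,"wx":0,"wy":0,"wz":0},
    {"dx":-0.01,"dy":0,"dz":0.027,"wx":0,"wy":0,"wz":0},
    {"dx":-0.015,"dy":0,"dz":0.04,"wx":0,"wy":0,"wz":0},
    {"dx":-0.02,"dy":0,"dz":0.053,"wx":0,"wy":0,"wz":0},
    {"dx":-0.02,"dy":0,"dz":0.067,"wx":0,"wy":0,"wz":0},
    {"dx":-0.02,"dy":0,"dz":0.08,"wx":0,"wy":0,"wz":0},
    {"dx":-0.02,"dy":0,"dz":0.093,"wx":0,"wy":0,"wz":0},
    {"dx":-0.02,"dy":0,"dz":0.107,"wx":0,"wy":0,"wz":0},
    {"dx":-0.02,"dy":0,"dz":0.12,"wx":0,"wy":0,"wz":0},
    {"dx":-0.02,"dy":0,"dz":0.133,"wx":0,"wy":0,"wz":0}
  ]
}}

```text
time_s: 12.2
ee_pos: [0.5935, 0.0976, 0.252]
tool_rot: [[-0.088, 0.996, 0.0], [0.996, 0.088, 0.001], [0.0, 0.0, -1.0]]
force: [0.2, 4.1, -2.0]
width: 0.195
```

Emit:
{"fn": "servo_tool", "kwargs": {
  "motion": [
    {"dx":0,"dy":0,"dz":0.013,"wx":0,"wy":0,"wz":0},
    {"dx":0,"dy":0,"dz":0.027,"wx":0,"wy":0,"wz":0},
    {"dx":0,"dy":0,"dz":0.04,"wx":0,"wy":0,"wz":0},
    {"dx":0,"dy":0,"dz":0.053,"wx":0,"wy":0,"wz":0},
    {"dx":0,"dy":0,"dz":0.067,"wx":0,"wy":0,"wz":0},
    {"dx":0,"dy":0,"dz":0.08,"wx":0,"wy":0,"wz":0},
    {"dx":0,"dy":0,"dz":0.093,"wx":0,"wy":0,"wz":0},
    {"dx":0,"dy":0,"dz":0.1,"wx":0,"wy":0,"wz":0},
    {"dx":0,"dy":0,"dz":0.1,"wx":0,"wy":0,"wz":0},
    {"dx":0,"dy":0,"dz":0.1,"wx":0,"wy":0,"wz":0}
  ]
}}

```text
time_s: 13.2
ee_pos: [0.5935, 0.0975, 0.2371]
tool_rot: [[-0.088, 0.996, 0.0], [0.996, 0.088, 0.0], [0.0, 0.0, -1.0]]
force: [0.0, 4.4, -1.3]
width: 0.194
```

```bash
cat > f.py <<'E'
from h import *
np.set_printoptions(precision=3,suppress=True)
L=[]
for i in range(12):
    s=arm.get_state(); L.append(np.r_[s["force"],s["ft_torque"],s["ee_pos"]]); imaging.grab_frame("side")
L=np.array(L);print(s["time_s"],L.mean(0),L.std(0)[:6],s["width"])
E
python3 f.py
```

```text
13.75 [-0.474  4.975 -1.433  1.042  0.029 -0.055  0.594  0.097  0.237] [0.418 0.432 0.442 0.034 0.03  0.026] 0.19928524188631078
```

Emit:
{"fn": "servo_tool", "kwargs": {
  "motion": [
    {"dx":0.004,"dy":0,"dz":0,"wx":0,"wy":0,"wz":0},
    {"dx":0.008,"dy":0,"dz":0,"wx":0,"wy":0,"wz":0},
    {"dx":0.012,"dy":0,"dz":0,"wx":0,"wy":0,"wz":0},
    {"dx":0.012,"dy":0,"dz":0,"wx":0,"wy":0,"wz":0},
    {"dx":0.012,"dy":0,"dz":0,"wx":0,"wy":0,"wz":0}
  ]
}}

```text
time_s: 14.3
ee_pos: [0.5935, 0.0981, 0.237]
tool_rot: [[-0.088, 0.996, 0.0], [0.996, 0.088, -0.002], [-0.002, -0.0, -1.0]]
force: [-0.4, -1.3, -1.6]
width: 0.2
```

```bash
python3 f.py
```

```text
14.85 [ 0.385 -3.313 -1.526 -0.663 -0.176 -0.038  0.593  0.098  0.237] [0.491 1.15  0.488 0.222 0.035 0.023] 0.1983335447483143
```

Emit:
{"fn": "servo_tool", "kwargs": {
  "motion": [
    {"dx":0,"dy":0,"dz":0.013,"wx":0,"wy":0,"wz":0},
    {"dx":0,"dy":0,"dz":0.027,"wx":0,"wy":0,"wz":0},
    {"dx":0,"dy":0,"dz":0.04,"wx":0,"wy":0,"wz":0},
    {"dx":0,"dy":0,"dz":0.053,"wx":0,"wy":0,"wz":0},
    {"dx":0,"dy":0,"dz":0.067,"wx":0,"wy":0,"wz":0},
    {"dx":0,"dy":0,"dz":0.08,"wx":0,"wy":0,"wz":0},
    {"dx":0,"dy":0,"dz":0.093,"wx":0,"wy":0,"wz":0},
    {"dx":0,"dy":0,"dz":0.1,"wx":0,"wy":0,"wz":0},
    {"dx":0,"dy":0,"dz":0.1,"wx":0,"wy":0,"wz":0},
    {"dx":0,"dy":0,"dz":0.1,"wx":0,"wy":0,"wz":0}
  ]
}}

```text
time_s: 15.9
ee_pos: [0.5933, 0.0992, 0.2221]
tool_rot: [[-0.088, 0.996, 0.0], [0.996, 0.088, 0.0], [0.0, 0.0, -1.0]]
force: [0.2, -4.0, -0.3]
width: 0.193
```

```bash
python3 f.py
```

```text
16.45 [ 0.342 -4.197 -0.756 -0.87  -0.172 -0.044  0.593  0.099  0.222] [0.484 0.403 0.502 0.034 0.027 0.024] 0.19259829047255445
```

Emit:
{"fn": "servo_tool", "kwargs": {
  "motion": [
    {"dx":-0.003,"dy":0,"dz":0.007,"wx":0,"wy":0,"wz":0},
    {"dx":-0.006,"dy":0,"dz":0.013,"wx":0,"wy":0,"wz":0},
    {"dx":-0.006,"dy":0,"dz":0.02,"wx":0,"wy":0,"wz":0},
    {"dx":-0.006,"dy":0,"dz":0.027,"wx":0,"wy":0,"wz":0},
    {"dx":-0.006,"dy":0,"dz":0.033,"wx":0,"wy":0,"wz":0},
    {"dx":-0.006,"dy":0,"dz":0.04,"wx":0,"wy":0,"wz":0},
    {"dx":-0.006,"dy":0,"dz":0.047,"wx":0,"wy":0,"wz":0},
    {"dx":-0.006,"dy":0,"dz":0.047,"wx":0,"wy":0,"wz":0},
    {"dx":-0.006,"dy":0,"dz":0.047,"wx":0,"wy":0,"wz":0}
  ]
}}

```text
time_s: 17.4
ee_pos: [0.5934, 0.099, 0.2151]
tool_rot: [[-0.088, 0.996, 0.0], [0.996, 0.088, 0.002], [0.001, 0.0, -1.0]]
force: [-0.8, 4.6, 0.4]
width: 0.194
```

```bash
python3 f.py
```

```text
17.95 [-0.443  5.235  0.347  1.091  0.006 -0.043  0.593  0.099  0.215] [0.265 0.422 0.531 0.063 0.038 0.032] 0.20096403699160495
```

Emit:
{"fn": "servo_tool", "kwargs": {
  "motion": [
    {"dx":0.001,"dy":0,"dz":0,"wx":0,"wy":0,"wz":0},
    {"dx":0.002,"dy":0,"dz":0,"wx":0,"wy":0,"wz":0},
    {"dx":0.003,"dy":0,"dz":0,"wx":0,"wy":0,"wz":0},
    {"dx":0.003,"dy":0,"dz":0,"wx":0,"wy":0,"wz":0},
    {"dx":0.003,"dy":0,"dz":0,"wx":0,"wy":0,"wz":0}
  ]
}}

```text
time_s: 18.5
ee_pos: [0.5934, 0.099, 0.2151]
tool_rot: [[-0.088, 0.996, 0.0], [0.996, 0.088, 0.001], [0.001, 0.0, -1.0]]
force: [-0.8, 5.2, 0.7]
width: 0.197
```

```bash
python3 f.py; python3 meas.py m4|grep side
```

```text
19.05 [-0.267  5.186  0.389  1.088  0.011 -0.063  0.593  0.099  0.215] [0.355 0.391 0.459 0.031 0.024 0.033] 0.19431127212315852
side prong+ 14 mean [ 0.0131  0.0204 -0.0129] min [ 0.0015  0.0172 -0.0214] max [ 0.0187  0.0239 -0.0011]
side prong- 23 mean [-0.0002 -0.0266 -0.0149] min [-0.0196 -0.0294 -0.0223] max [ 0.0184 -0.0233 -0.0083]
side bar 163 mean [ 0.0034 -0.0013 -0.0183] min [-0.0161 -0.0541 -0.0259] max [ 0.0223  0.0538 -0.0118]
side orange 124 mean [ 0.0063 -0.0001  0.0224] min [-0.0047 -0.0098 -0.0018] max [0.0178 0.0081 0.0423]
```

View pics/m4.png

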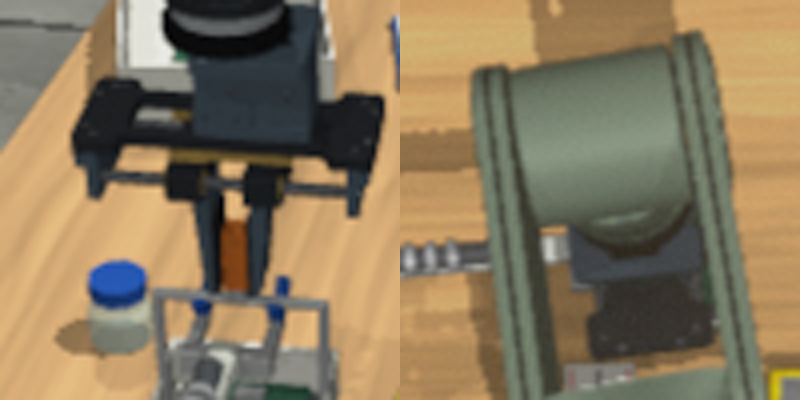

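The bar lies centred in the notches and the arm is well sunk. A sideways strain of about 5 N remains; easing it further.

Emit:
{"fn": "servo_tool", "kwargs": {
  "motion": [
    {"dx":0.001,"dy":0,"dz":0,"wx":0,"wy":0,"wz":0},
    {"dx":0.002,"dy":0,"dz":0,"wx":0,"wy":0,"wz":0},
    {"dx":0.003,"dy":0,"dz":0,"wx":0,"wy":0,"wz":0},
    {"dx":0.003,"dy":0,"dz":0,"wx":0,"wy":0,"wz":0},
    {"dx":0.003,"dy":0,"dz":0,"wx":0,"wy":0,"wz":0}
  ]
}}

```text
time_s: 19.75
ee_pos: [0.5934, 0.099, 0.215]
tool_rot: [[-0.088, 0.996, 0.0], [0.996, 0.088, -0.0], [-0.0, 0.0, -1.0]]
force: [-0.9, 3.4, -0.2]
width: 0.196
```

```bash
python3 f.py
```

```text
20.3 [-0.04   4.102  0.369  0.854 -0.09  -0.049  0.593  0.099  0.215] [0.582 0.372 0.467 0.05  0.035 0.022] 0.19993920368950646
```

Emit:
{"fn": "servo_tool", "kwargs": {
  "motion": [
    {"dx":0.001,"dy":0,"dz":0,"wx":0,"wy":0,"wz":0},
    {"dx":0.002,"dy":0,"dz":0,"wx":0,"wy":0,"wz":0},
    {"dx":0.002,"dy":0,"dz":0,"wx":0,"wy":0,"wz":0},
    {"dx":0.002,"dy":0,"dz":0,"wx":0,"wy":0,"wz":0}
  ]
}}

```text
time_s: 20.75
ee_pos: [0.5934, 0.0991, 0.215]
tool_rot: [[-0.088, 0.996, 0.0], [0.996, 0.088, -0.001], [-0.001, 0.0, -1.0]]
force: [0.3, 2.8, 0.4]
width: 0.199
```

```bash
python3 f.py
```

```text
21.3 [ 0.671  1.634  0.247  0.317 -0.232 -0.062  0.593  0.099  0.215] [0.41  0.673 0.556 0.106 0.028 0.026] 0.1975967156594427
```

Emit:
{"fn": "servo_tool", "kwargs": {
  "motion": [
    {"dx":0,"dy":0,"dz":-0.007,"wx":0,"wy":0,"wz":0},
    {"dx":0,"dy":0,"dz":-0.014,"wx":0,"wy":0,"wz":0},
    {"dx":-0.001,"dy":0,"dz":-0.021,"wx":0,"wy":0,"wz":0},
    {"dx":-0.001,"dy":0,"dz":-0.028,"wx":0,"wy":0,"wz":0},
    {"dx":-0.001,"dy":0,"dz":-0.033,"wx":0,"wy":0,"wz":0},
    {"dx":-0.001,"dy":0,"dz":-0.033,"wx":0,"wy":0,"wz":0},
    {"dx":-0.001,"dy":0,"dz":-0.033,"wx":0,"wy":0,"wz":0},
    {"dx":-0.001,"dy":0,"dz":-0.033,"wx":0,"wy":0,"wz":0}
  ]
}}

```text
time_s: 22.15
ee_pos: [0.5933, 0.0989, 0.2199]
tool_rot: [[-0.088, 0.996, 0.0], [0.996, 0.088, -0.001], [-0.001, -0.0, -1.0]]
force: [0.4, -2.2, -0.8]
width: 0.194
```

```bash
python3 f.py
```

```text
22.7 [ 1.287 -2.974 -0.779 -0.656 -0.395 -0.025  0.593  0.099  0.22 ] [0.399 0.476 0.436 0.101 0.022 0.031] 0.19651735348006547
```

Emit:
{"fn": "servo_tool", "kwargs": {
  "motion": [
    {"dx":-0.001,"dy":0.001,"dz":0.003,"wx":0,"wy":0,"wz":0},
    {"dx":-0.002,"dy":0.003,"dz":0.007,"wx":0,"wy":0,"wz":0},
    {"dx":-0.002,"dy":0.003,"dz":0.014,"wx":0,"wy":0,"wz":0},
    {"dx":-0.002,"dy":0.003,"dz":0.014,"wx":0,"wy":0,"wz":0},
    {"dx":-0.002,"dy":0.003,"dz":0.014,"wx":0,"wy":0,"wz":0}
  ]
}}

```text
time_s: 23.25
ee_pos: [0.5934, 0.0991, 0.2177]
tool_rot: [[-0.088, 0.996, -0.001], [0.996, 0.088, 0.0], [0.0, -0.001, -1.0]]
force: [-0.1, -2.1, -0.9]
width: 0.194
```

```bash
python3 f.py
```

```text
23.8 [-1.326 -2.422 -0.552 -0.515  0.155 -0.054  0.593  0.099  0.218] [0.599 0.511 0.345 0.046 0.102 0.025] 0.19625546071404681
```

Emit:
{"fn": "servo_tool", "kwargs": {
  "motion": [
    {"dx":-0.001,"dy":-0.001,"dz":0.003,"wx":0,"wy":0,"wz":0},
    {"dx":-0.0025,"dy":-0.0015,"dz":0.005,"wx":0,"wy":0,"wz":0},
    {"dx":-0.0025,"dy":-0.0015,"dz":0.005,"wx":0,"wy":0,"wz":0},
    {"dx":-0.0025,"dy":-0.0015,"dz":0.005,"wx":0,"wy":0,"wz":0},
    {"dx":-0.0025,"dy":-0.0015,"dz":0.005,"wx":0,"wy":0,"wz":0}
  ]
}}

```text
time_s: 24.35
ee_pos: [0.5935, 0.0991, 0.2171]
tool_rot: [[-0.088, 0.996, -0.0], [0.996, 0.088, 0.001], [0.001, -0.0, -1.0]]
force: [-3.2, 0.6, -0.9]
width: 0.199
```

```bash
python3 f.py
```

```text
24.9 [-3.094  1.424  0.125  0.274  0.491 -0.041  0.594  0.099  0.217] [0.443 0.834 0.583 0.118 0.035 0.039] 0.19766811611384882
```

Emit:
{"fn": "servo_tool", "kwargs": {
  "motion": [
    {"dx":0,"dy":-0.001,"dz":0,"wx":0,"wy":0,"wz":0},
    {"dx":0,"dy":-0.002,"dz":0,"wx":0,"wy":0,"wz":0},
    {"dx":0,"dy":-0.002,"dz":0,"wx":0,"wy":0,"wz":0},
    {"dx":0,"dy":-0.002,"dz":0,"wx":0,"wy":0,"wz":0},
    {"dx":0,"dy":-0.002,"dz":0,"wx":0,"wy":0,"wz":0}
  ]
}}

```text
time_s: 25.45
ee_pos: [0.5936, 0.0989, 0.2172]
tool_rot: [[-0.088, 0.996, 0.001], [0.996, 0.088, 0.001], [0.0, 0.001, -1.0]]
force: [-1.9, 4.1, 0.8]
width: 0.195
```

```bash
python3 f.py; python3 f.py
```

```text
26.0 [-1.359  4.219  0.383  0.873  0.197 -0.044  0.594  0.099  0.217] [0.601 0.713 0.463 0.079 0.063 0.038] 0.19734139217316884
26.6 [-0.403  4.96   0.487  1.051  0.085 -0.065  0.594  0.099  0.217] [0.358 0.477 0.485 0.024 0.037 0.031] 0.19412327345981273
```

The controller creeps slowly against notch friction. I'll reduce the grip to 3 N so the strain relaxes, and ease back.

Emit:
{"fn": "servo_tool", "kwargs": {
  "motion": [
    {"dx":0.001,"dy":0,"dz":0,"wx":0,"wy":0,"wz":0},
    {"dx":0.002,"dy":0,"dz":0,"wx":0,"wy":0,"wz":0},
    {"dx":0.003,"dy":0,"dz":0,"wx":0,"wy":0,"wz":0},
    {"dx":0.003,"dy":0,"dz":0,"wx":0,"wy":0,"wz":0},
    {"dx":0.003,"dy":0,"dz":0,"wx":0,"wy":0,"wz":0},
    {"dx":0.003,"dy":0,"dz":0,"wx":0,"wy":0,"wz":0},
    {"dx":0.003,"dy":0,"dz":0,"wx":0,"wy":0,"wz":0},
    {"dx":0.003,"dy":0,"dz":0,"wx":0,"wy":0,"wz":0}
  ],
  "newtons": 3,
  "fingers": 0
}}

```text
time_s: 27.45
ee_pos: [0.5935, 0.0989, 0.2171]
tool_rot: [[-0.088, 0.996, 0.001], [0.996, 0.088, -0.0], [-0.0, 0.001, -1.0]]
force: [1.0, -0.4, -0.1]
width: 0.198
```

```bash
python3 f.py
```

```text
28.0 [ 1.763 -0.813 -0.417 -0.199 -0.399 -0.027  0.593  0.099  0.217] [0.337 0.582 0.423 0.034 0.059 0.027] 0.19404129581389232
```

Emit:
{"fn": "servo_tool", "kwargs": {
  "motion": [
    {"dx":0,"dy":0.001,"dz":0.004,"wx":0,"wy":0,"wz":0},
    {"dx":0,"dy":0.001,"dz":0.008,"wx":0,"wy":0,"wz":0},
    {"dx":0,"dy":0.001,"dz":0.012,"wx":0,"wy":0,"wz":0},
    {"dx":0,"dy":0.001,"dz":0.012,"wx":0,"wy":0,"wz":0},
    {"dx":0,"dy":0.001,"dz":0.012,"wx":0,"wy":0,"wz":0}
  ]
}}

```text
time_s: 28.55
ee_pos: [0.5934, 0.0992, 0.2153]
tool_rot: [[-0.088, 0.996, 0.0], [0.996, 0.088, 0.0], [0.0, 0.0, -1.0]]
force: [2.1, 0.9, -1.0]
width: 0.198
```

```bash
python3 f.py
```

```text
29.1 [ 1.74   0.179 -0.248  0.03  -0.48  -0.012  0.593  0.099  0.215] [0.479 0.541 0.443 0.05  0.035 0.032] 0.1947086211341292
```

Sideways force is about 0 and the vertical force is within the noise. The pause is done, so I'll let go.

Emit:
{"fn": "servo_tool", "kwargs": {
  "motion": [
    {"dx":0,"dy":0,"dz":0,"wx":0,"wy":0,"wz":0},
    {"dx":0,"dy":0,"dz":0,"wx":0,"wy":0,"wz":0},
    {"dx":0,"dy":0,"dz":0,"wx":0,"wy":0,"wz":0},
    {"dx":0,"dy":0,"dz":0,"wx":0,"wy":0,"wz":0},
    {"dx":0,"dy":0,"dz":0,"wx":0,"wy":0,"wz":0},
    {"dx":0,"dy":0,"dz":0,"wx":0,"wy":0,"wz":0},
    {"dx":0,"dy":0,"dz":0,"wx":0,"wy":0,"wz":0},
    {"dx":0,"dy":0,"dz":0,"wx":0,"wy":0,"wz":0}
  ],
  "fingers": 0.4
}}

```text
time_s: 29.95
ee_pos: [0.5934, 0.0991, 0.2153]
tool_rot: [[-0.088, 0.996, -0.0], [0.996, 0.088, -0.0], [-0.0, -0.0, -1.0]]
force: [0.4, 0.3, -0.5]
width: 0.401
```

```bash
python3 f.py; python3 meas.py m5|grep side
```

```text
30.5 [ 0.154  0.131 -0.066 -0.003 -0.096 -0.021  0.593  0.099  0.215] [0.411 0.23  0.434 0.026 0.029 0.028] 0.40214928581571513
side prong+ 23 mean [ 0.0008  0.0213 -0.0161] min [-0.0172  0.0185 -0.0222] max [ 0.018   0.025  -0.0096]
side prong- 23 mean [-0.0003 -0.0265 -0.0149] min [-0.02   -0.0289 -0.0223] max [ 0.0187 -0.0232 -0.007 ]
side bar 145 mean [ 0.004  -0.0023 -0.0196] min [-0.0059 -0.0538 -0.0257] max [ 0.0217  0.054  -0.0141]
side orange 135 mean [ 0.0045 -0.0008  0.0193] min [-0.0056 -0.0086 -0.0037] max [0.0096 0.0085 0.0369]
```

View pics/m5.png

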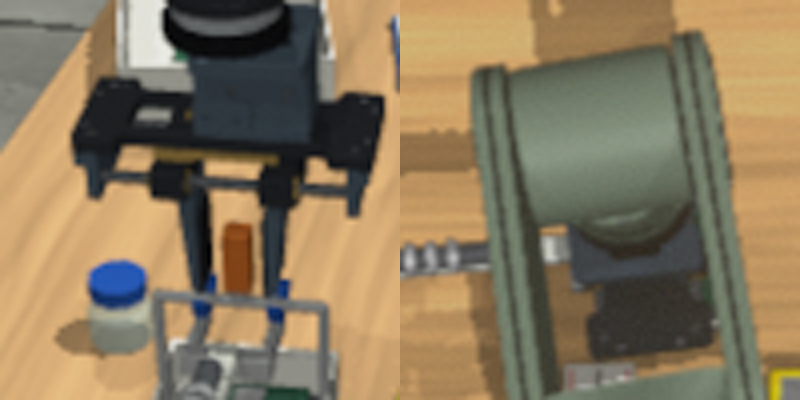

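Released: fingers clear of the block on both sides, and it barely moved (2–3 mm). Retreating straight up.

Emit:
{"fn": "servo_tool", "kwargs": {
  "motion": [
    {"dx":0,"dy":0,"dz":-0.03,"wx":0,"wy":0,"wz":0},
    {"dx":0,"dy":0,"dz":-0.1,"wx":0,"wy":0,"wz":0},
    {"dx":0,"dy":0,"dz":-0.2,"wx":0,"wy":0,"wz":0},
    {"dx":0,"dy":0,"dz":-0.33,"wx":0,"wy":0,"wz":0},
    {"dx":0,"dy":0,"dz":-0.48,"wx":0,"wy":0,"wz":0},
    {"dx":0,"dy":0,"dz":-0.64,"wx":0,"wy":0,"wz":0},
    {"dx":0,"dy":0,"dz":-0.8,"wx":0,"wy":0,"wz":0},
    {"dx":0,"dy":0,"dz":-0.92,"wx":0,"wy":0,"wz":0},
    {"dx":0,"dy":0,"dz":-1,"wx":0,"wy":0,"wz":0},
    {"dx":0,"dy":0,"dz":-1,"wx":0,"wy":0,"wz":0}
  ]
}}

```text
time_s: 31.7
ee_pos: [0.594, 0.0991, 0.3677]
tool_rot: [[-0.088, 0.996, 0.004], [0.996, 0.088, 0.001], [0.0, 0.004, -1.0]]
force: [-0.0, -0.2, -0.4]
width: 0.397
```

Run:
```python
from h import *
np.set_printoptions(precision=4,suppress=True)
for i in range(6):
    im,W,f=grab("side");hsv=cv2.cvtColor(im,cv2.COLOR_RGB2HSV)
    m=(cv2.inRange(hsv,(2,120,60),(20,255,255))>0)&(abs(W[...,0]-.594)<.04)&(abs(W[...,1]-.1)<.05)&(W[...,2]>.19)&(W[...,2]<.29)
    p=W[m];lo,hi=p[p[:,2]<np.median(p[:,2])],p[p[:,2]>=np.median(p[:,2])]
    print(m.sum(),p.mean(0),(hi.mean(0)-lo.mean(0)))
    [grab("top") for _ in range(4)]
r=lambda x,k:cv2.resize(x,None,fx=k,fy=k,interpolation=cv2.INTER_CUBIC)
save("m6",r(im[150:250,190:290],4))
s=arm.get_state();print(s["time_s"],s["force"],s["ee_pos"])
```

```text
135 [0.5923 0.1034 0.2344] [-0.0001 -0.0026  0.0239]Traceback (most recent call last):
  File "<stdin>", line 8, in <module>
  File "h.py", line 4, in grab
    f=imaging.grab_frame(n); im=f["image"]; h=im.shape[0]
ValueError: 200 camera calls are used up
```

The camera budget is used up. The last frame puts the block at the same height as just after release (0.2344 vs 0.2346 m). I'll wait for things to settle and hand in.

Emit:
{"fn": "servo_tool", "kwargs": {
  "motion": [
    {"dx":0,"dy":0,"dz":0,"wx":0,"wy":0,"wz":0},
    {"dx":0,"dy":0,"dz":0,"wx":0,"wy":0,"wz":0},
    {"dx":0,"dy":0,"dz":0,"wx":0,"wy":0,"wz":0},
    {"dx":0,"dy":0,"dz":0,"wx":0,"wy":0,"wz":0},
    {"dx":0,"dy":0,"dz":0,"wx":0,"wy":0,"wz":0},
    {"dx":0,"dy":0,"dz":0,"wx":0,"wy":0,"wz":0},
    {"dx":0,"dy":0,"dz":0,"wx":0,"wy":0,"wz":0},
    {"dx":0,"dy":0,"dz":0,"wx":0,"wy":0,"wz":0},
    {"dx":0,"dy":0,"dz":0,"wx":0,"wy":0,"wz":0},
    {"dx":0,"dy":0,"dz":0,"wx":0,"wy":0,"wz":0}
  ]
}}

```text
time_s: 32.8
ee_pos: [0.5934, 0.099, 0.3653]
tool_rot: [[-0.088, 0.996, 0.0], [0.996, 0.088, -0.0], [-0.0, 0.0, -1.0]]
force: [0.0, -0.4, 0.0]
width: 0.396
```

Emit:
{"fn": "servo_tool", "kwargs": {
  "motion": [
    {"dx":0,"dy":0,"dz":0,"wx":0,"wy":0,"wz":0},
    {"dx":0,"dy":0,"dz":0,"wx":0,"wy":0,"wz":0},
    {"dx":0,"dy":0,"dz":0,"wx":0,"wy":0,"wz":0},
    {"dx":0,"dy":0,"dz":0,"wx":0,"wy":0,"wz":0},
    {"dx":0,"dy":0,"dz":0,"wx":0,"wy":0,"wz":0},
    {"dx":0,"dy":0,"dz":0,"wx":0,"wy":0,"wz":0},
    {"dx":0,"dy":0,"dz":0,"wx":0,"wy":0,"wz":0},
    {"dx":0,"dy":0,"dz":0,"wx":0,"wy":0,"wz":0},
    {"dx":0,"dy":0,"dz":0,"wx":0,"wy":0,"wz":0},
    {"dx":0,"dy":0,"dz":0,"wx":0,"wy":0,"wz":0}
  ]
}}

```text
time_s: 33.8
ee_pos: [0.5934, 0.099, 0.3653]
tool_rot: [[-0.088, 0.996, 0.0], [0.996, 0.088, -0.0], [-0.0, 0.0, -1.0]]
force: [0.0, -0.3, 0.6]
width: 0.402
```

```bash
python3 -c "
from station import arm
s=arm.get_state();print(s['time_s'],s['force'],s['ee_pos']);print(arm.finish_job())"
```

```text
33.8 [ 0.02759741 -0.32527124  0.57687845] [0.59339882 0.09904804 0.36527675]
the job is handed in; nothing more can be done
None
```

I hung the smaller basket in both blue notches and lowered it until the arm carried its weight. I then relaxed the sideways strain, paused, let go and handed the job in at 33.8 s. The hand-in gives no verdict.

- **Before letting go:** averaged vertical force was -0.25 N and sideways force along the arm was 0.2 N. About 1.7 N remained along the bar.
- **After letting go:** the basket settled by about 3 mm. In the last picture viewed, the bar lay roughly midway between the notch lips and the fingers were clear of the block. I estimate the arm sank about 80 mm (0.27 rad).
- **After retreating:** the last measured frame put the grip block at the same height as just after release (0.2344 against 0.2346 m). From that one frame I read its tilt roughly as 0.1 rad. The wrist force was within noise, with the fingers about 150 mm above the basket.
- **Not done:** the last stillness check over several frames, and its picture, failed because the 200 camera calls ran out. Stillness in the final second rests on that one height comparison and about 2 s of waiting. I did not measure the arm's speed at release directly, and I did not re-measure the bystanders.

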